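# Return the amber dropper bottles to their caddy

### The job

Put the four amber dropper bottles (red, yellow, blue and green tops) back into the grey caddy, each standing upright in the bay whose floor pad has the colour of its top; set them down, never drop or tip them over. Leave the white bottle and the amber bottle with the flat white cap standing where they are.

Things in the scene. Friction and masses are not known exactly. Their poses are not given: they have to be found in the camera images.
- amber_red: Dropper bottle of brown amber glass with a red top, loose: straight body 38 mm in diameter up to 50 mm, shoulder to 58 mm, red collar 24 mm wide to 71 mm, red rubber bulb 16 mm wide to 86 mm (full height). 60 to 130 g. Origin at the centre of its underside, z up; yaw has no meaning. Stands on the bench (z = 0), 35 mm or more clear of other bottles; items under 15 mm tall lie between.
- amber_yellow: Dropper bottle of brown amber glass with a yellow top, loose: straight body 38 mm in diameter up to 50 mm, shoulder to 58 mm, yellow collar 24 mm wide to 71 mm, yellow rubber bulb 16 mm wide to 86 mm (full height). 60 to 130 g. Origin at the centre of its underside, z up; yaw has no meaning. Stands on the bench (z = 0), 35 mm or more clear of other bottles; items under 15 mm tall lie between.
- amber_blue: Dropper bottle of brown amber glass with a blue top, loose: straight body 38 mm in diameter up to 50 mm, shoulder to 58 mm, blue collar 24 mm wide to 71 mm, blue rubber bulb 16 mm wide to 86 mm (full height). 60 to 130 g. Origin at the centre of its underside, z up; yaw has no meaning. Stands on the bench (z = 0), 35 mm or more clear of other bottles; items under 15 mm tall lie between.
- amber_green: Dropper bottle of brown amber glass with a green top, loose: straight body 38 mm in diameter up to 50 mm, shoulder to 58 mm, green collar 24 mm wide to 71 mm, green rubber bulb 16 mm wide to 86 mm (full height). 60 to 130 g. Origin at the centre of its underside, z up; yaw has no meaning. Stands on the bench (z = 0), 35 mm or more clear of other bottles; items under 15 mm tall lie between.
- white_bottle: Look-alike that stays where it is: same shape and size (38 mm wide, 86 mm tall) with a red dropper top, but its body is opaque white. Loose; origin at the centre of its underside, z up.
- flat_cap: Look-alike that stays where it is: same amber glass body (38 mm wide) but closed with a flat white screw cap 28 mm wide, no rubber bulb, 73 mm tall in all. Loose; origin at the centre of its underside, z up.
- pad_red: Red floor pad of one caddy bay, 54 mm square, fixed. Origin: centre of its underside, 5 mm above the bench; its top, where the bottle stands, is 3 mm higher. x, y along the bay's sides. Caddy: fixed grey tray, 142 mm square, 2 by 2 bays 56 mm wide, 70 mm between centres; outer walls 8 mm and dividers 14 mm thick, all 28 mm high above the bench. Colours change bays.
- pad_yellow: Yellow floor pad of one caddy bay, 54 mm square, fixed. Origin: centre of its underside, 5 mm above the bench; its top, where the bottle stands, is 3 mm higher. x, y along the bay's sides. Caddy: fixed grey tray, 142 mm square, 2 by 2 bays 56 mm wide, 70 mm between centres; outer walls 8 mm and dividers 14 mm thick, all 28 mm high above the bench. Colours change bays.
- pad_blue: Blue floor pad of one caddy bay, 54 mm square, fixed. Origin: centre of its underside, 5 mm above the bench; its top, where the bottle stands, is 3 mm higher. x, y along the bay's sides. Caddy: fixed grey tray, 142 mm square, 2 by 2 bays 56 mm wide, 70 mm between centres; outer walls 8 mm and dividers 14 mm thick, all 28 mm high above the bench. Colours change bays.
- pad_green: Green floor pad of one caddy bay, 54 mm square, fixed. Origin: centre of its underside, 5 mm above the bench; its top, where the bottle stands, is 3 mm higher. x, y along the bay's sides. Caddy: fixed grey tray, 142 mm square, 2 by 2 bays 56 mm wide, 70 mm between centres; outer walls 8 mm and dividers 14 mm thick, all 28 mm high above the bench. Colours change bays.
Not all that is in view belongs to the job. Leave any purple look-alike of the amber_blue alone.

How it is judged:
By the outcome, as a careful person would: the job done as asked, in the order asked, and still so for the second after the job is handed in, with the robot touching nothing.
It also fails if it takes over 99 s, if anything falls off the work surface, if the arm or the gripper's body presses on something with over 40 N, if the wrist force passes 120 N, or if a joint passes its speed limit or range.

### The arm

A 6-joint arm with a two-finger parallel gripper is mounted at the origin on the work surface. World frame = base frame: x ahead of the robot, y to its left, z up, the work surface at z = 0. Lengths are in m, angles in rad, forces in N, time in s.
With the tool pointing down it reaches from about 0.35 to 0.775 m from the base axis. Payload 5.5 kg.
Tool frame: the origin (TCP) lies at the very end of the fingers, on their centre line; the grasp point (between the pads) lies 19 mm behind it; x points along the fingers, y is the direction in which the jaws open and shut, and the axes are right-handed (so a half turn about x gives the same grasp; the last joint's range is limited). The gripper opens to 85 mm and grips with 20 to 120 N. Pads are 22 mm wide; open, the fingers measure 114 mm over their backs; the gripper's body (76 mm by 85 mm) begins 54 mm behind the grasp point. The pads swing forward as they close: fully open they stand 13 mm farther back than shut.
Start: joints at [-1.426, 0.313, 0.046, 1.304, 0, 1.431], TCP at [0.162, -0.552, 0.231] pointing down, gripper open.
Joint ranges: [-2.76, 2.76], [-0.86, 1.69], [-1.03, 1.26], [-2.2, 2.34], [-1.47, 1.5], [-3.14, 3.14]. Speed limits (rad/s): [2.57, 2.57, 3.14, 3.14, 3.14, 3.14].

### API

Orientations are given as a unit quaternion [w, x, y, z].
In Python, from workcell import env gives the robot as it stands.
- The arm moves only by the tool servo_tool, never from a script. Its argument "increments" is a list of rows, each an object with "offset": the shift along the tool's x, y, z in cm, a list of three; "yaw": the turn about the tool's x in degrees. In form: [{"offset": [x, y, z], "yaw": yaw}, ...]. A call has exactly 8 rows; each row is the pose to reach, as a shift and turn from the pose commanded when the call began, along the tool's axes at that moment; what a row does not reach only later rows make up. A row lasts 1/10 s, in which the tool goes at most 50 mm and 8.59 degrees, less where a joint would pass 70% of its speed; a pose out of reach is approached as far as the arm can. A call with a gripper value outside its range is refused whole. "claw" is the opening, from 0 (shut) to 1 (fully open), set as the call begins (left out, the last holds). The fingers move at their own pace and stop on an object; "force" is the grip in N (left out, the last holds). Time passes only in rows, so rows that repeat a pose let the fingers close, or fill a call up. It gives the time, the measured TCP pose, the force and the opening at its end, in the units of the state.
- env.get_state(): the state, without advancing time (a new reading comes with each control period).
- env.read_camera(name): name is "side" or "top"; returns (picture, depth): 420x560x3 uint8, red, green, blue; 420x560 float32, m along the optical axis (not along the pixel's ray), 0 where there is no reading.
- env.camera_model(name): a dict with "vertical_fov" (degrees; the focal length in pixels is half the picture's height over the tangent of half this angle, whatever the lens; pixels are square), "cx", "cy" (the principal point, pixels), "world_from_camera" (4x4, takes a point from camera to world coordinates). Camera axes: x right, y up, looking along -z (the intrinsics and any distortion apply to the point x, -y, -z); pixel columns grow to the right and rows downward; lengths in m; the calibration is good to about 2 mm. A picture is of the moment at which its call begins. camera_model takes no time and is no camera call.
- env.hand_in(): hands the job in, once; it reports no verdict.
The state is a dict: "clock": time; "joint_pos": joint angles; "qvel": joint speeds; "tau": joint torques, N m; "tcp_pos": TCP position; "orientation": TCP orientation; "wrist_force": force on the tool from outside, world axes, zero at the start; "ft_torque": the same for the moment, N m; "finger_gap": finger opening in m.
Only numpy, scipy, OpenCV 4.12 (cv2) and the standard library are available. Lean on these libraries where they do the work, as an engineer would, in place of code of your own. Each camera call takes 0.05 s, during which the arm holds its last target.

## Working session

There is one attempt and no reset: what is moved stays moved. The work goes in short steps, Python scripts to look and compute and a tool call to move; the robot and the scene stay as the last step left them, time stands still between calls to the robot, and variables do not carry over. Pictures are saved under pics/ and viewed, and the job is handed in when it is done.

Besides the shell and the picture viewer there is one more tool, called after "Call:" as a command line: name --argument value ..., lists and objects as JSON in quotes. servo_tool: Moves the arm, as the interface text tells. Its arguments: {"type":"object","properties":{"increments":{"type":"array","items":{"type":"object","properties":{"offset":{"type":"array","items":{"type":"number"}},"yaw":{"type":"number"}}}},"claw":{"type":"number"},"force":{"type":"number"}},"required":["increments"]}

```bash
mkdir -p pics; python3 - <<'E'
from workcell import env
import cv2,numpy as np
s=env.get_state();print(s)
for n in ("side","top"):
    p,d=env.read_camera(n);cv2.imwrite(f"pics/{n}0.png",p[:,:,::-1]);np.savez(f"{n}0.npz",p=p,d=d)
    m=env.camera_model(n);print(n,m,(d>0).mean())
E
```

```text
{'clock': 0.0, 'joint_pos': array([-1.42560604e+00,  3.13991869e-01,  4.49783646e-02,  1.30359031e+00,
        1.63172173e-05,  1.43121831e+00]), 'qvel': array([-2.51169997e-04,  3.10277945e-06, -8.28990374e-04,  1.10585561e-03,
        7.25035565e-04,  1.62530633e-04]), 'tau': array([-4.51736259e-04, -4.80630827e+01,  2.98529184e+01,  1.94572000e-02,
       -2.25718022e-04,  6.14260056e-07]), 'tcp_pos': array([ 0.16147133, -0.55133466,  0.23041347]), 'orientation': array([ 0.09970185,  0.6999549 ,  0.10097997, -0.69994695]), 'wrist_force': array([-0.40778167, -0.04856354, -0.65958457]), 'ft_torque': array([ 0.0275409 ,  0.02041471, -0.03563453]), 'finger_gap': 0.08540332425696054}
side {'vertical_fov': 45.408785659842295, 'cx': 272.35530395998876, 'cy': 217.98906460182533, 'world_from_camera': array([[-0.9500518 ,  0.19267234, -0.24551772,  0.26868524],
       [-0.31189375, -0.61420212,  0.72489864,  0.81431201],
       [-0.01112958,  0.7652667 ,  0.64361713,  0.73450243],
       [ 0.        ,  0.        ,  0.        ,  1.        ]])} 0.9961522108843538
top {'vertical_fov': 44.14676730131578, 'cx': 272.4940404858537, 'cy': 206.09009371205036, 'world_from_camera': array([[ 0.02611587,  0.98246279, -0.18462079,  0.33724878],
       [-0.99953535,  0.02856726,  0.01063008,  0.02753563],
       [ 0.01571777,  0.18425739,  0.98275234,  0.98679165],
       [ 0.        ,  0.        ,  0.        ,  1.        ]])} 0.996360544217687
```

View pics/side0.png

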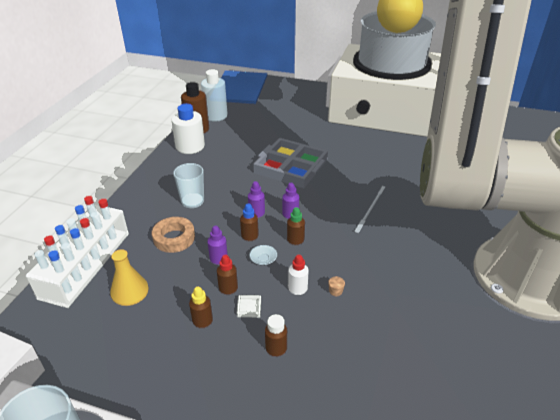

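View pics/top0.png

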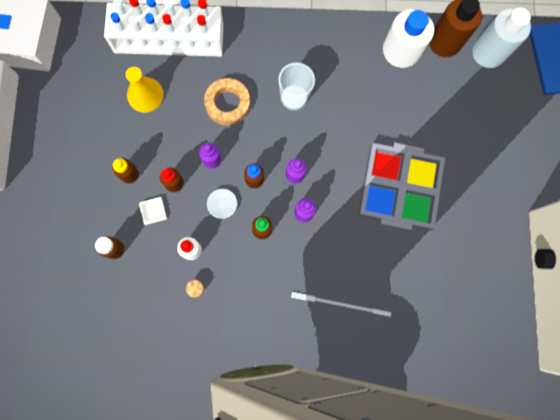

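The side and top views show these dropper bottles (top-view pixels):
- Red-topped: amber at (171,180) and white-bodied at (188,248). The amber one fits.
- Blue against purple: blue with an amber body at (254,175). The purple look-alikes at (209,155), (296,170) and (305,210) stay put.
- Amber: yellow (125,170) and green (262,227). The flat white cap at (108,247) stays.
- Caddy pads: red (386,165), yellow (422,174), blue (380,201), green (416,207).

I'll measure them and check with an enlarged crop.

```bash
cat > h.py <<'E'
import numpy as np,cv2
from workcell import env
def K(n):
    m=env.camera_model(n);f=210/np.tan(np.radians(m["vertical_fov"]/2));return f,m["cx"],m["cy"],np.array(m["world_from_camera"])
def cast(n,uv,z):
    f,cx,cy,T=K(n);uv=np.atleast_2d(uv).astype(float)
    r=np.c_[(uv[:,0]-cx)/f,-(uv[:,1]-cy)/f,-np.ones(len(uv))]@T[:3,:3].T
    o=T[:3,3];return o+r*((z-o[2])/r[:,2])[:,None]
def cloud(n,d):
    f,cx,cy,T=K(n);v,u=np.mgrid[:420,:560];
    P=np.stack([(u-cx)/f*d,-(v-cy)/f*d,-d],-1);return P@T[:3,:3].T+T[:3,3]
def proj(n,P):
    f,cx,cy,T=K(n);q=(np.atleast_2d(P)-T[:3,3])@T[:3,:3];return np.c_[cx+f*q[:,0]/-q[:,2],cy-f*q[:,1]/-q[:,2]]
def masks(p):
    h=cv2.cvtColor(p,cv2.COLOR_RGB2HSV);H,S,V=[h[...,i].astype(int) for i in range(3)]
    g=(S>140)&(V>70)
    return dict(red=g&((H<4)|(H>174))&(V>110),yellow=g&(H>=22)&(H<34),green=g&(H>45)&(H<80),blue=g&(H>100)&(H<122),purple=g&(H>=126)&(H<160))
E
python3 - <<'E'
from h import *
from scipy.optimize import least_squares
cl={};D={}
for n in("top","side"):
    z=np.load(n+"0.npz");D[n]=z;cl[n]=cloud(n,z["d"])
for n in("top","side"):
  for c,m in masks(D[n]["p"]).items():
    k,lab,st,cen=cv2.connectedComponentsWithStats(m.astype(np.uint8))
    for i in range(1,k):
        if st[i,4]<15: continue
        P=cl[n][lab==i]
        if P[:,0].min()<.15 or P[:,2].max()>.12 or P[:,0].max()>.8:continue
        print(n,c,cen[i].round(1),st[i,4],"med",np.median(P,0).round(4),"z95",np.percentile(P[:,2],[5,95]).round(3), "castctr z.075",cast(n,cen[i],.075)[0].round(4))
p=D["top"]["p"]
a=cv2.resize(p[130:265,85:330],None,fx=3.2,fy=3.2,interpolation=cv2.INTER_CUBIC)
cv2.imwrite("pics/crop.png",a[:,:,::-1])
p=D["side"]["p"]
a=cv2.resize(p[175:360,180:350],None,fx=3.2,fy=3.2,interpolation=cv2.INTER_CUBIC)
cv2.imwrite("pics/crop2.png",a[:,:,::-1])
E
```

```text
top red [386.1 165.6] 617 med [ 0.6085 -0.2038  0.0067] z95 [0.004 0.01 ] castctr z.075 [ 0.5897 -0.1877  0.075 ]
top yellow [421.5 172.8] 640 med [ 0.5961 -0.2732  0.0068] z95 [0.004 0.01 ] castctr z.075 [ 0.5781 -0.2522  0.075 ]
top green [415.9 207.6] 628 med [ 0.5262 -0.2602  0.0069] z95 [0.004 0.01 ] castctr z.075 [ 0.5132 -0.2403  0.075 ]
side red [272.3 163.6] 80 med [ 0.6141 -0.212   0.0073] z95 [0.005 0.01 ] castctr z.075 [ 0.5821 -0.1166  0.075 ]
side red [298.4 262.4] 142 med [0.4349 0.1767 0.0714] z95 [0.062 0.085] castctr z.075 [0.4347 0.1782 0.075 ]
side green [295.9 214.8] 97 med [0.4782 0.0437 0.0707] z95 [0.06  0.084] castctr z.075 [0.4773 0.0475 0.075 ]
side purple [256.6 199.1] 360 med [ 0.5849 -0.0127  0.048 ] z95 [0.008 0.079] castctr z.075 [0.572  0.0222 0.075 ]
side purple [289.8 200. ] 351 med [ 0.5136 -0.0303  0.0486] z95 [0.009 0.079] castctr z.075 [0.5034 0.0037 0.075 ]
```

View pics/crop2.png

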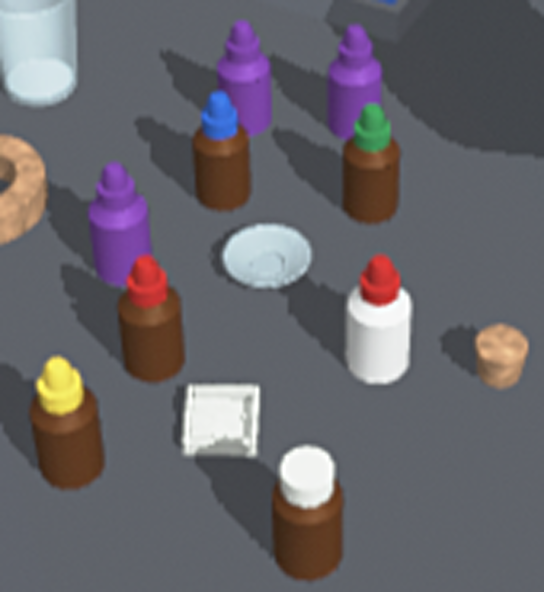

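View pics/crop.png

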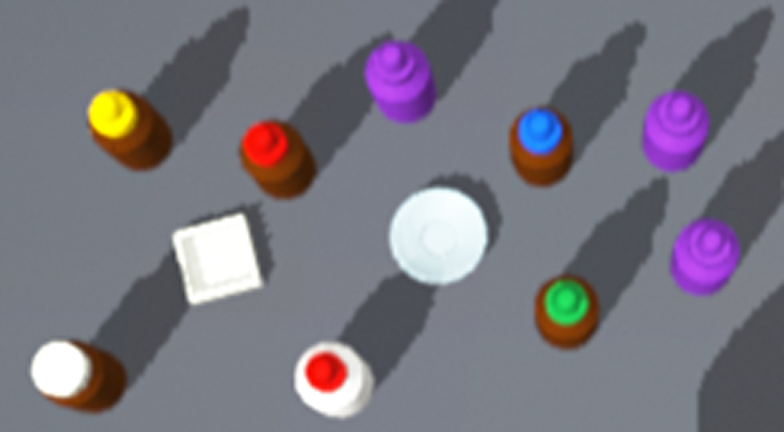

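The crops confirm it: the amber bodies carry the red, yellow, blue and green tops, the other red top sits on an opaque white body, and three bottles are purple throughout. Now I'll take bottle and pad positions, with a looser filter.

```bash
python3 - <<'E'
from h import *
cl={};D={}
for n in("top","side"):
    z=np.load(n+"0.npz");D[n]=z;cl[n]=cloud(n,z["d"])
for n in("top","side"):
  for c,m in masks(D[n]["p"]).items():
    k,lab,st,cen=cv2.connectedComponentsWithStats(m.astype(np.uint8))
    for i in range(1,k):
        if st[i,4]<20: continue
        P=cl[n][lab==i]; M=np.median(P,0)
        if not(.3<M[0]<.8 and abs(M[1])<.4 and M[2]<.12):continue
        s="";
        if M[2]>.03:
            Q=P[(P[:,2]>.06)&(P[:,2]<.095)]
            s=f"cast.070 {cast(n,cen[i],.070)[0].round(4)}"
        else:
            s=f"cast.008 {cast(n,cen[i],.008)[0].round(4)} rect"+str([cast(n,x,.008)[0][:2].round(4).tolist() for x in cv2.boxPoints(cv2.minAreaRect(np.argwhere(lab==i)[:,::-1].astype(np.float32)))])
        print(n,c,cen[i].round(1),st[i,4],"med",M.round(4),s)
# grey caddy rim and flat cap by depth
for n in cl:
    P=cl[n]
    for nm,lo,hi,box in(("rim",.022,.034,(.45,.70,-.34,-.12)),("cap",.066,.08,(.3,.55,.2,.4)),("tall",.05,.3,(.3,.75,-.15,.45))):
        m=(P[...,2]>lo)&(P[...,2]<hi)&(P[...,0]>box[0])&(P[...,0]<box[1])&(P[...,1]>box[2])&(P[...,1]<box[3])
        k,lab,st,cen=cv2.connectedComponentsWithStats(m.astype(np.uint8))
        for i in range(1,k):
            if st[i,4]<25:continue
            Q=P[lab==i];print(n,nm,cen[i].round(0),st[i,4],"mean",Q.mean(0).round(4),"lo",np.percentile(Q,2,0).round(3),"hi",np.percentile(Q,98,0).round(3))
            if nm=="rim": print("  ",cv2.minAreaRect((Q[:,:2]*1000).astype(np.float32)))
s=env.get_state();from scipy.spatial.transform import Rotation as R
q=s["orientation"];print(R.from_quat(np.r_[q[1:],q[0]]).as_matrix().round(3))
E
```

```text
top red [386.1 165.6] 617 med [ 0.6085 -0.2038  0.0067] cast.008 [ 0.6083 -0.2035  0.008 ] rect[[0.5888, -0.1737], [0.6363, -0.1828], [0.6278, -0.2334], [0.5805, -0.2238]]
top red [167.7 174.4] 142 med [0.5609 0.2081 0.0724] cast.070 [0.5626 0.2094 0.07  ]
top red [186.3 245.8] 115 med [0.4323 0.1668 0.0787] cast.070 [0.4336 0.1683 0.07  ]
top yellow [142.8  91. ] 1159 med [0.7298 0.2706 0.0398] cast.070 [0.7216 0.2661 0.07  ]
top yellow [119.8 165.2] 171 med [0.5756 0.2961 0.0703] cast.070 [0.577  0.2973 0.07  ]
top yellow [421.5 172.8] 640 med [ 0.5961 -0.2732  0.0068] cast.008 [ 0.5958 -0.2727  0.008 ] rect[[0.576, -0.2421], [0.6248, -0.2527], [0.6158, -0.3036], [0.5671, -0.2926]]
top green [415.9 207.6] 628 med [ 0.5262 -0.2602  0.0069] cast.008 [ 0.5261 -0.26    0.008 ] rect[[0.507, -0.2303], [0.555, -0.2407], [0.5463, -0.2906], [0.4984, -0.2798]]
top green [261.6 224.1] 146 med [0.4748 0.0356 0.0715] cast.070 [0.4761 0.0362 0.07  ]
top blue [253.3 170.5] 145 med [0.5726 0.0545 0.0715] cast.070 [0.5746 0.0543 0.07  ]
top blue [379.9 200.1] 689 med [ 0.5391 -0.1909  0.0069] cast.
[... 4107 characters left out ...]
051] hi [0.495 0.054 0.085]
side tall [216. 236.] 248 mean [0.6139 0.1466 0.0641] lo [0.601 0.133 0.05 ] hi [0.631 0.158 0.085]
side tall [123. 266.] 426 mean [0.7381 0.2856 0.0771] lo [0.728 0.269 0.051] hi [0.75  0.297 0.101]
side tall [226. 266.] 282 mean [0.5639 0.2175 0.0641] lo [0.55  0.203 0.05 ] hi [0.581 0.228 0.085]
side tall [298. 266.] 278 mean [0.4357 0.1766 0.0647] lo [0.422 0.163 0.05 ] hi [0.453 0.186 0.086]
side tall [199. 299.] 326 mean [0.5786 0.3057 0.0643] lo [0.566 0.291 0.05 ] hi [0.596 0.317 0.085]
side tall [276. 326.] 381 mean [0.4328 0.3215 0.0643] lo [0.418 0.305 0.05 ] hi [0.449 0.333 0.075]
[[-0.     0.281 -0.96 ]
 [ 0.002 -0.96  -0.281]
 [-1.    -0.002 -0.   ]]
```

```bash
cat >> h.py <<'E'
from scipy.optimize import least_squares
from scipy.spatial.transform import Rotation as R
def rprof(z): return np.interp(z,[0,.050,.058,.0581,.071,.0711,.082,.086],[.019,.019,.012,.012,.012,.008,.008,.004])
def fit(P,x0,z0=0):
    for _ in range(3):
        Q=P[(np.hypot(P[...,0]-x0[0],P[...,1]-x0[1])<.028)&(P[...,2]-z0>.015)&(P[...,2]-z0<.08)]
        r=least_squares(lambda c:np.hypot(Q[:,0]-c[0],Q[:,1]-c[1])-rprof(Q[:,2]-z0),x0,loss="soft_l1",f_scale=.002);x0=r.x
    return x0,len(Q),np.sqrt(np.mean(r.fun**2))
def go(x,y,z,phi):
    s=env.get_state();q=s["orientation"];M=R.from_quat(np.r_[q[1:],q[0]]).as_matrix()
    o=M.T@(np.array([x,y,z])-s["tcp_pos"])*100;cur=np.degrees(np.arctan2(M[1,1],M[0,1]))
    print("tcp",s["tcp_pos"].round(4),"phi",cur.round(1),"offset cm",o.round(2),"yaw",round(-((phi-cur+180)%360-180),1),"gap",round(s["finger_gap"],4),"F",s["wrist_force"].round(1),"t",round(s["clock"],2))
E
python3 - <<'E'
from h import *
for n in("top","side"):
    P=cloud(n,np.load(n+"0.npz")["d"])
    for c,x in dict(red=(.564,.212),yellow=(.578,.302),blue=(.574,.057),green=(.476,.04),white=(.433,.172),cap=(.432,.318)).items(): 
        a=fit(P,np.array(x));print(n,c,a[0].round(4),a[1],a[2].round(4))
go(.564,.213,.16,34.5)
E
```

```text
top red [0.5636 0.2111] 353 0.0017
top yellow [0.5787 0.2997] 384 0.0016
top blue [0.576  0.0544] 334 0.0016
top green [0.4766 0.0363] 318 0.0017
top white [0.4333 0.1698] 336 0.0016
top cap [0.4305 0.3155] 459 0.0028
side red [0.567  0.2105] 501 0.0015
side yellow [0.5824 0.299 ] 564 0.0014
side blue [0.5794 0.0545] 408 0.0017
side green [0.4805 0.0362] 421 0.0016
side white [0.4371 0.1693] 498 0.0015
side cap [0.4344 0.3159] 672 0.0023
tcp [ 0.1615 -0.5514  0.2305] phi -73.7 offset cm [  7.16 -62.04 -60.1 ] yaw -108.2 gap 0.0853 F [0.9 0.5 0.7] t 0.1
```

Call:
servo_tool --increments '[{"offset": [3, -62, -60], "yaw": -108}, {"offset": [3, -62, -60], "yaw": -108}, {"offset": [3, -62, -60], "yaw": -108}, {"offset": [3, -62, -60], "yaw": -108}, {"offset": [3, -62, -60], "yaw": -108}, {"offset": [3, -62, -60], "yaw": -108}, {"offset": [3, -62, -60], "yaw": -108}, {"offset": [3, -62, -60], "yaw": -108}]' --claw 0.8 --force 40

```text
clock: 0.9
tcp_pos: [0.3479, -0.1961, 0.2172]
orientation: [0.48, 0.52, 0.479, -0.52]
wrist_force: [1.5, -0.7, 0.6]
finger_gap: 0.0682
```

```bash
python3 -c "
from h import *
go(.565,.211,.16,34.5)"
```

```text
tcp [ 0.3479 -0.1961  0.2172] phi -4.6 offset cm [  5.72  18.36 -42.33] yaw -39.1 gap 0.0682 F [ 1.5 -0.7  0.6] t 0.9
```

Call:
servo_tool --increments '[{"offset": [4, 18.4, -42.3], "yaw": -39}, {"offset": [4, 18.4, -42.3], "yaw": -39}, {"offset": [4, 18.4, -42.3], "yaw": -39}, {"offset": [4, 18.4, -42.3], "yaw": -39}, {"offset": [4, 18.4, -42.3], "yaw": -39}, {"offset": [4, 18.4, -42.3], "yaw": -39}, {"offset": [4, 18.4, -42.3], "yaw": -39}, {"offset": [4, 18.4, -42.3], "yaw": -39}]'

```text
clock: 1.7
tcp_pos: [0.5378, 0.1545, 0.1822]
orientation: [0.625, 0.331, 0.625, -0.332]
wrist_force: [0.8, -0.6, -0.1]
finger_gap: 0.0687
```

```bash
python3 -c "
from h import *
go(.565,.211,.13,34.5)"
```

```text
tcp [0.5378 0.1545 0.1822] phi 34.1 offset cm [ 5.22  5.43 -3.15] yaw -0.4 gap 0.0687 F [ 0.8 -0.6 -0.1] t 1.7
```

Call:
servo_tool --increments '[{"offset": [0, 5.4, -3.1], "yaw": 0}, {"offset": [0, 5.4, -3.1], "yaw": 0}, {"offset": [1, 5.4, -3.1], "yaw": 0}, {"offset": [3, 5.4, -3.1], "yaw": 0}, {"offset": [5, 5.4, -3.1], "yaw": 0}, {"offset": [5, 5.4, -3.1], "yaw": 0}, {"offset": [5, 5.4, -3.1], "yaw": 0}, {"offset": [5, 5.4, -3.1], "yaw": 0}]'

```text
clock: 2.5
tcp_pos: [0.5651, 0.2075, 0.1339]
orientation: [0.625, 0.332, 0.624, -0.332]
wrist_force: [0.4, 0.6, 0.1]
finger_gap: 0.0685
```

```bash
python3 -c "
from h import *
go(.565,.211,.022,34.5)
p,d=env.read_camera('side');cv2.imwrite('pics/s1.png',p[:,:,::-1])"
```

```text
tcp [0.5651 0.2075 0.1339] phi 34.0 offset cm [11.19  0.17 -0.31] yaw -0.5 gap 0.0685 F [0.4 0.6 0.1] t 2.5
```

View pics/s1.png

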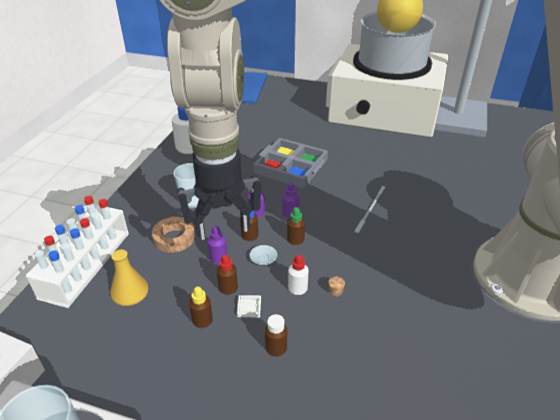

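```bash
python3 -c "
from h import *
print(proj('side',[[.5651,.2075,.134],[.565,.211,.086],[.565,.211,.25]]))"
```

```text
[[224.53607515 234.58375889]
 [225.74658898 255.12888578]
 [218.64640374 183.2588676 ]]
```

The fingertips at (202,235) and (246,228) straddle the projected red bottle axis at (225,235). I'll go down.

Call:
servo_tool --increments '[{"offset": [2, 0.2, -0.3], "yaw": -0.5}, {"offset": [4, 0.2, -0.3], "yaw": -0.5}, {"offset": [6, 0.2, -0.3], "yaw": -0.5}, {"offset": [8, 0.2, -0.3], "yaw": -0.5}, {"offset": [10, 0.2, -0.3], "yaw": -0.5}, {"offset": [11.2, 0.2, -0.3], "yaw": -0.5}, {"offset": [11.2, 0.2, -0.3], "yaw": -0.5}, {"offset": [11.2, 0.2, -0.3], "yaw": -0.5}]'

```text
clock: 3.35
tcp_pos: [0.5653, 0.2119, 0.0216]
orientation: [0.626, 0.329, 0.626, -0.329]
wrist_force: [0.9, 0.5, 0.5]
finger_gap: 0.0682
```

```bash
python3 -c "
from h import *
go(.565,.211,.022,34.5)"
```

```text
tcp [0.5653 0.2119 0.0216] phi 34.6 offset cm [-0.04 -0.07  0.06] yaw 0.1 gap 0.0682 F [0.9 0.5 0.5] t 3.35
```

Close, then lift 2 cm in the next call to check the grip.

Call:
servo_tool --increments '[{"offset": [0, 0, 0], "yaw": 0}, {"offset": [0, 0, 0], "yaw": 0}, {"offset": [0, 0, 0], "yaw": 0}, {"offset": [0, 0, 0], "yaw": 0}, {"offset": [0, 0, 0], "yaw": 0}, {"offset": [0, 0, 0], "yaw": 0}, {"offset": [0, 0, 0], "yaw": 0}, {"offset": [0, 0, 0], "yaw": 0}]' --claw 0.2 --force 40

```text
clock: 4.15
tcp_pos: [0.5657, 0.2121, 0.0222]
orientation: [0.627, 0.329, 0.625, -0.328]
wrist_force: [-0.6, 0.5, 5.2]
finger_gap: 0.0369
```

Call:
servo_tool --increments '[{"offset": [-0.5, 0, 0], "yaw": 0}, {"offset": [-2, 0, 0], "yaw": 0}, {"offset": [-4, 0, 0], "yaw": 0}, {"offset": [-6, 0, 0], "yaw": 0}, {"offset": [-8, 0, 0], "yaw": 0}, {"offset": [-10, 0, 0], "yaw": 0}, {"offset": [-12, 0, 0], "yaw": 0}, {"offset": [-12, 0, 0], "yaw": 0}]'

```text
clock: 4.95
tcp_pos: [0.5666, 0.2124, 0.1439]
orientation: [0.627, 0.33, 0.625, -0.328]
wrist_force: [0.8, -0.3, -0.7]
finger_gap: 0.0364
```

```bash
python3 -c "
from h import *
go(.6075,-.2015,.15,34.5)
p,d=env.read_camera('side');cv2.imwrite('pics/s2.png',p[:,:,::-1])"
```

```text
tcp [0.5666 0.2124 0.1439] phi 34.6 offset cm [ -0.63 -20.11  36.4 ] yaw 0.1 gap 0.0364 F [ 0.8 -0.3 -0.7] t 4.95
```

View pics/s2.png

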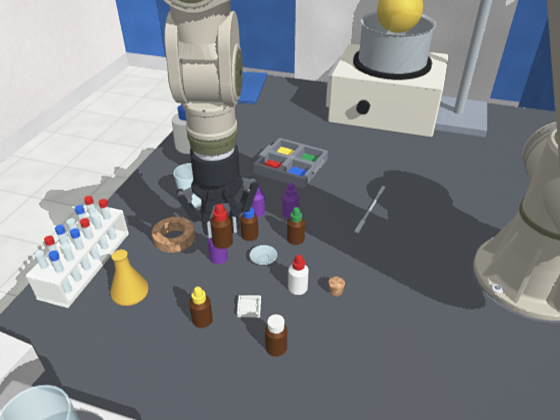

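The red bottle is held upright at (220,228), and its old spot is empty. I'll carry it over to the red bay.

Call:
servo_tool --increments '[{"offset": [-0.2, -0.5, 1], "yaw": 0}, {"offset": [-0.6, -2, 3.6], "yaw": 0}, {"offset": [-0.6, -4, 7.2], "yaw": 0}, {"offset": [-0.6, -6, 10.8], "yaw": 0}, {"offset": [-0.6, -8, 14.4], "yaw": 0}, {"offset": [-0.6, -10, 18], "yaw": 0}, {"offset": [-0.6, -12, 21.6], "yaw": 0}, {"offset": [-0.6, -14, 25.2], "yaw": 0}]'

```text
clock: 5.8
tcp_pos: [0.5912, -0.0773, 0.1452]
orientation: [0.625, 0.329, 0.627, -0.329]
wrist_force: [1.0, -0.9, 0.9]
finger_gap: 0.037
```

```bash
python3 -c "
from h import *
go(.6075,-.2015,.15,34.5)"
```

```text
tcp [ 0.5912 -0.0773  0.1452] phi 34.5 offset cm [-0.49 -5.7  11.16] yaw 0.0 gap 0.037 F [ 1.  -0.9  0.9] t 5.8
```

Call:
servo_tool --increments '[{"offset": [0, -1.5, 3], "yaw": 0}, {"offset": [0, -3, 6], "yaw": 0}, {"offset": [0, -4.6, 8.8], "yaw": 0}, {"offset": [0, -5.6, 10.6], "yaw": 0}, {"offset": [0, -5.9, 11.2], "yaw": 0}, {"offset": [0, -5.9, 11.2], "yaw": 0}, {"offset": [0, -5.9, 11.2], "yaw": 0}, {"offset": [0, -5.9, 11.2], "yaw": 0}]'

```text
clock: 6.6
tcp_pos: [0.6073, -0.1992, 0.1469]
orientation: [0.626, 0.328, 0.626, -0.328]
wrist_force: [-0.1, 0.4, -0.8]
finger_gap: 0.0365
```

```bash
python3 - <<'E'
from h import *
go(.6075,-.2015,.031,34.5)
p,d=env.read_camera('side');print(proj('side',[[.6075,-.2015,.008]]))
cv2.imwrite('pics/s3.png',cv2.resize(p[60:220,190:370],None,fx=3.2,fy=3.2)[:,:,::-1])
P=cloud('side',d); s=env.get_state()['tcp_pos']
for z0 in (.11,.118,.122,.126,.13):
    a=fit(P,s[:2].copy(),z0);print(z0,a)
E
```

```text
tcp [ 0.6073 -0.1992  0.1469] phi 34.7 offset cm [11.59 -0.12  0.21] yaw 0.2 gap 0.0365 F [-0.1  0.4 -0.8] t 6.6
[[273.53275019 166.03812945]]
0.11 (array([ 0.60787143, -0.19819623]), 509, np.float64(0.006548636098631662))
0.118 (array([ 0.60804884, -0.19909218]), 533, np.float64(0.00628390880185502))
0.122 (array([ 0.60826613, -0.19993934]), 522, np.float64(0.006011258729217539))
0.126 (array([ 0.60787262, -0.20097496]), 509, np.float64(0.005820310963277559))
0.13 (array([ 0.6072304 , -0.20171917]), 493, np.float64(0.005687370653022999))
```

View pics/s3.png

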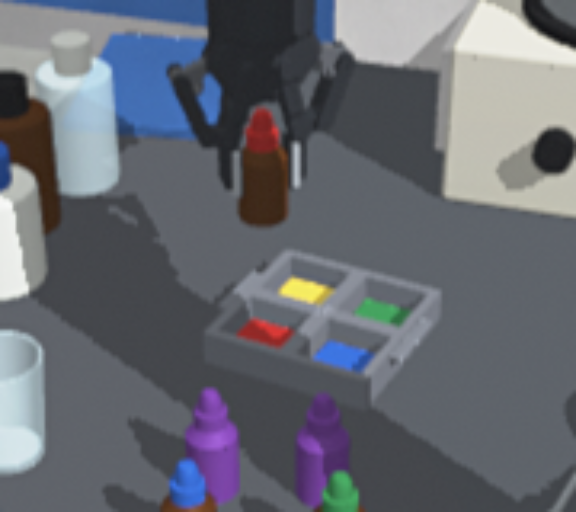

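The bottle hangs upright over the caddy, its axis within about 2 mm of the red bay's centre. I'll lower it.

Call:
servo_tool --increments '[{"offset": [2.5, -0.1, 0.2], "yaw": 0}, {"offset": [5, -0.1, 0.2], "yaw": 0}, {"offset": [7.5, -0.1, 0.2], "yaw": 0}, {"offset": [9.5, -0.1, 0.2], "yaw": 0}, {"offset": [10.7, -0.1, 0.2], "yaw": 0}, {"offset": [11.3, -0.1, 0.2], "yaw": 0}, {"offset": [11.5, -0.1, 0.2], "yaw": 0}, {"offset": [11.5, -0.1, 0.2], "yaw": 0}]'

```text
clock: 7.45
tcp_pos: [0.6083, -0.203, 0.0325]
orientation: [0.626, 0.329, 0.626, -0.329]
wrist_force: [-0.1, 0.0, -1.1]
finger_gap: 0.0366
```

```bash
python3 - <<'E'
from h import *
go(.6075,-.2015,.030,34.5)
E
```

```text
tcp [ 0.6083 -0.203   0.0325] phi 34.6 offset cm [ 0.25  0.02 -0.17] yaw 0.1 gap 0.0366 F [-0.1  0.  -1.1] t 7.45
```

Call:
servo_tool --increments '[{"offset": [0.05, 0, 0], "yaw": 0}, {"offset": [0.1, 0, 0], "yaw": 0}, {"offset": [0.15, 0, 0], "yaw": 0}, {"offset": [0.2, 0, 0], "yaw": 0}, {"offset": [0.25, 0, 0], "yaw": 0}, {"offset": [0.25, 0, 0], "yaw": 0}, {"offset": [0.25, 0, 0], "yaw": 0}, {"offset": [0.25, 0, 0], "yaw": 0}]'

```text
clock: 8.25
tcp_pos: [0.608, -0.2032, 0.0302]
orientation: [0.626, 0.329, 0.626, -0.329]
wrist_force: [-1.3, 1.5, 4.9]
finger_gap: 0.0365
```

Contact shows as about 6 N. Release, then rise.

Call:
servo_tool --increments '[{"offset": [0, 0, 0], "yaw": 0}, {"offset": [0, 0, 0], "yaw": 0}, {"offset": [0, 0, 0], "yaw": 0}, {"offset": [0, 0, 0], "yaw": 0}, {"offset": [0, 0, 0], "yaw": 0}, {"offset": [-1, 0, 0], "yaw": 0}, {"offset": [-3, 0, 0], "yaw": 0}, {"offset": [-6, 0, 0], "yaw": 0}]' --claw 0.75

```text
clock: 9.05
tcp_pos: [0.6065, -0.2024, 0.0888]
orientation: [0.625, 0.329, 0.627, -0.329]
wrist_force: [0.1, 0.0, 0.2]
finger_gap: 0.0643
```

Call:
servo_tool --increments '[{"offset": [-3, 0, 0], "yaw": 0}, {"offset": [-6, 0, 0], "yaw": 0}, {"offset": [-8, 0, 0], "yaw": 0}, {"offset": [-8, 0, 0], "yaw": 0}, {"offset": [-8, 0, 0], "yaw": 0}, {"offset": [-8, 0, 0], "yaw": 0}, {"offset": [-8, 0, 0], "yaw": 0}, {"offset": [-8, 0, 0], "yaw": 0}]'

```text
clock: 9.85
tcp_pos: [0.6071, -0.2027, 0.1681]
orientation: [0.625, 0.329, 0.627, -0.329]
wrist_force: [-0.4, -0.4, 0.0]
finger_gap: 0.0636
```

```bash
python3 - <<'E'
from h import *
go(.5805,.2995,.15,34.5)
p,d=env.read_camera('side')
cv2.imwrite('pics/s4.png',cv2.resize(p[60:340,170:350],None,fx=2.1,fy=2.1)[:,:,::-1])
P=cloud('side',d);print(fit(P,np.array([.607,-.202]),.008))
for c,x in dict(yellow=(.5824,.299),blue=(.579,.054),green=(.48,.036)).items(): print(c,fit(P,np.array(x)))
E
```

```text
tcp [ 0.6071 -0.2027  0.1681] phi 34.6 offset cm [  1.86  26.3  -42.86] yaw 0.1 gap 0.0636 F [-0.4 -0.4  0. ] t 9.85
(array([ 0.61042826, -0.20464416]), 330, np.float64(0.0023674303012568942))
yellow (array([0.58232177, 0.29917176]), 569, np.float64(0.0014235147692383202))
blue (array([0.57937092, 0.05449467]), 413, np.float64(0.0016120225943530289))
green (array([0.48020986, 0.03616533]), 423, np.float64(0.0016977743957417508))
```

View pics/s4.png

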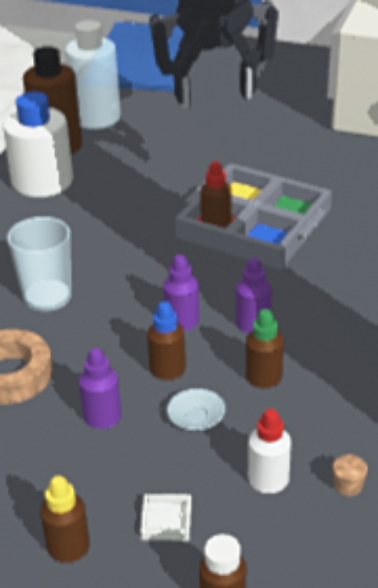

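The red bottle stands upright on the red pad. Next is yellow.

Call:
servo_tool --increments '[{"offset": [0, 26.3, -42.9], "yaw": 0}, {"offset": [0, 26.3, -42.9], "yaw": 0}, {"offset": [0, 26.3, -42.9], "yaw": 0}, {"offset": [0, 26.3, -42.9], "yaw": 0}, {"offset": [0, 26.3, -42.9], "yaw": 0}, {"offset": [0, 26.3, -42.9], "yaw": 0}, {"offset": [0, 26.3, -42.9], "yaw": 0}, {"offset": [0, 26.3, -42.9], "yaw": 0}]' --claw 0.8

```text
clock: 10.7
tcp_pos: [0.5859, 0.1984, 0.1691]
orientation: [0.626, 0.329, 0.626, -0.329]
wrist_force: [1.3, -0.1, -0.6]
finger_gap: 0.0683
```

```bash
python3 - <<'E'
from h import *
go(.5805,.2995,.12,34.5)
E
```

```text
tcp [0.5859 0.1984 0.1691] phi 34.6 offset cm [ 4.91  5.29 -8.63] yaw 0.1 gap 0.0683 F [ 1.3 -0.1 -0.6] t 10.7
```

Call:
servo_tool --increments '[{"offset": [0, 5.3, -8.7], "yaw": 0}, {"offset": [0, 5.3, -8.7], "yaw": 0}, {"offset": [2, 5.3, -8.7], "yaw": 0}, {"offset": [3.5, 5.3, -8.7], "yaw": 0}, {"offset": [4.5, 5.3, -8.7], "yaw": 0}, {"offset": [4.5, 5.3, -8.7], "yaw": 0}, {"offset": [4.5, 5.3, -8.7], "yaw": 0}, {"offset": [4.5, 5.3, -8.7], "yaw": 0}]'

```text
clock: 11.5
tcp_pos: [0.5814, 0.2978, 0.1253]
orientation: [0.626, 0.33, 0.625, -0.329]
wrist_force: [0.2, -0.6, 0.8]
finger_gap: 0.0683
```

```bash
python3 - <<'E'
from h import *
go(.5805,.2995,.022,34.5)
E
```

```text
tcp [0.5814 0.2978 0.1253] phi 34.5 offset cm [10.33  0.   -0.2 ] yaw 0.0 gap 0.0683 F [ 0.2 -0.6  0.8] t 11.5
```

Call:
servo_tool --increments '[{"offset": [2, 0, -0.2], "yaw": 0}, {"offset": [4, 0, -0.2], "yaw": 0}, {"offset": [6, 0, -0.2], "yaw": 0}, {"offset": [8, 0, -0.2], "yaw": 0}, {"offset": [9.5, 0, -0.2], "yaw": 0}, {"offset": [10.3, 0, -0.2], "yaw": 0}, {"offset": [10.3, 0, -0.2], "yaw": 0}, {"offset": [10.3, 0, -0.2], "yaw": 0}]'

```text
clock: 12.3
tcp_pos: [0.5802, 0.2999, 0.0223]
orientation: [0.626, 0.329, 0.626, -0.329]
wrist_force: [-0.2, -0.0, 0.7]
finger_gap: 0.0682
```

Call:
servo_tool --increments '[{"offset": [0, 0, 0], "yaw": 0}, {"offset": [0, 0, 0], "yaw": 0}, {"offset": [0, 0, 0], "yaw": 0}, {"offset": [0, 0, 0], "yaw": 0}, {"offset": [0, 0, 0], "yaw": 0}, {"offset": [0, 0, 0], "yaw": 0}, {"offset": [0, 0, 0], "yaw": 0}, {"offset": [0, 0, 0], "yaw": 0}]' --claw 0.2

```text
clock: 13.1
tcp_pos: [0.5803, 0.3, 0.0226]
orientation: [0.627, 0.329, 0.625, -0.328]
wrist_force: [-0.2, 0.0, 6.3]
finger_gap: 0.0364
```

```bash
python3 - <<'E'
from h import *
go(.5945,-.2705,.15,34.5)
E
```

```text
tcp [0.5803 0.3    0.0226] phi 34.6 offset cm [-12.77 -31.18  47.79] yaw 0.1 gap 0.0364 F [-0.2  0.   6.3] t 13.1
```

Call:
servo_tool --increments '[{"offset": [-0.5, 0, 0], "yaw": 0}, {"offset": [-2, 0, 0], "yaw": 0}, {"offset": [-4, 0, 0], "yaw": 0}, {"offset": [-6, 0, 0], "yaw": 0}, {"offset": [-8, 0, 0], "yaw": 0}, {"offset": [-10, 0, 0], "yaw": 0}, {"offset": [-12, 0, 0], "yaw": 0}, {"offset": [-12.5, 0, 0], "yaw": 0}]'

```text
clock: 13.9
tcp_pos: [0.5806, 0.3003, 0.1488]
orientation: [0.627, 0.33, 0.625, -0.328]
wrist_force: [0.2, -0.4, -0.9]
finger_gap: 0.0368
```

Call:
servo_tool --increments '[{"offset": [-0.2, -1, 1.5], "yaw": 0}, {"offset": [-0.2, -3, 4.6], "yaw": 0}, {"offset": [-0.2, -5.5, 8.4], "yaw": 0}, {"offset": [-0.2, -8, 12.3], "yaw": 0}, {"offset": [-0.2, -10.5, 16.1], "yaw": 0}, {"offset": [-0.2, -13, 19.9], "yaw": 0}, {"offset": [-0.2, -15.5, 23.8], "yaw": 0}, {"offset": [-0.2, -18, 27.6], "yaw": 0}]'

```text
clock: 14.7
tcp_pos: [0.5865, -0.0321, 0.147]
orientation: [0.625, 0.329, 0.627, -0.329]
wrist_force: [1.5, -0.7, -0.5]
finger_gap: 0.0368
```

```bash
python3 - <<'E'
from h import *
go(.5945,-.2705,.15,34.5)
p,d=env.read_camera('side')
cv2.imwrite('pics/s5.png',p[:,:,::-1])
E
```

```text
tcp [ 0.5865 -0.0321  0.147 ] phi 34.5 offset cm [ -0.3  -12.86  20.09] yaw 0.0 gap 0.0368 F [ 1.5 -0.7 -0.5] t 14.7
```

View pics/s5.png

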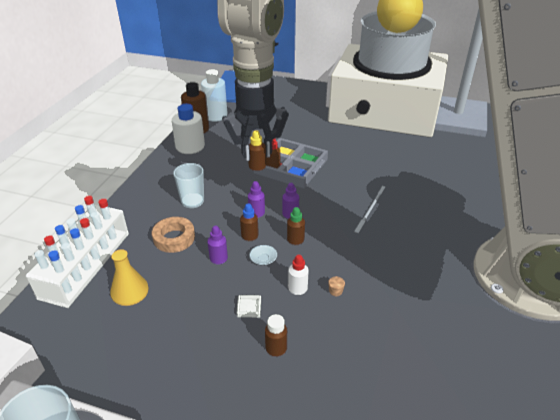

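The yellow bottle is held upright at (257,152), in front of the placed red one at (275,152).

Call:
servo_tool --increments '[{"offset": [-0.2, -2.4, 3.8], "yaw": 0}, {"offset": [-0.3, -4.8, 7.5], "yaw": 0}, {"offset": [-0.3, -7.2, 11.2], "yaw": 0}, {"offset": [-0.3, -9.6, 15], "yaw": 0}, {"offset": [-0.3, -11.6, 18], "yaw": 0}, {"offset": [-0.3, -12.7, 19.6], "yaw": 0}, {"offset": [-0.3, -13, 20.1], "yaw": 0}, {"offset": [-0.3, -13, 20.1], "yaw": 0}]'

```text
clock: 15.55
tcp_pos: [0.5943, -0.2687, 0.1505]
orientation: [0.625, 0.329, 0.626, -0.329]
wrist_force: [0.4, -0.2, -0.7]
finger_gap: 0.0364
```

Call:
servo_tool --increments '[{"offset": [0, 0, 0], "yaw": 0}, {"offset": [0, 0, 0], "yaw": 0}, {"offset": [0, 0, 0], "yaw": 0}, {"offset": [0, 0, 0], "yaw": 0}, {"offset": [0, 0, 0], "yaw": 0}, {"offset": [0, 0, 0], "yaw": 0}, {"offset": [0, 0, 0], "yaw": 0}, {"offset": [0, 0, 0], "yaw": 0}]'

```text
clock: 16.35
tcp_pos: [0.5949, -0.2689, 0.1513]
orientation: [0.626, 0.329, 0.626, -0.329]
wrist_force: [0.7, 0.0, -1.4]
finger_gap: 0.0366
```

```bash
python3 - <<'E'
from h import *
go(.5945,-.2705,.0305,34.5)
E
```

```text
tcp [ 0.5949 -0.2689  0.1513] phi 34.6 offset cm [12.08 -0.13  0.11] yaw 0.1 gap 0.0366 F [ 0.7  0.  -1.4] t 16.35
```

Call:
servo_tool --increments '[{"offset": [2.5, -0.1, 0.1], "yaw": 0}, {"offset": [5, -0.1, 0.1], "yaw": 0}, {"offset": [7.5, -0.1, 0.1], "yaw": 0}, {"offset": [9.5, -0.1, 0.1], "yaw": 0}, {"offset": [11, -0.1, 0.1], "yaw": 0}, {"offset": [11.6, -0.1, 0.1], "yaw": 0}, {"offset": [11.8, -0.1, 0.1], "yaw": 0}, {"offset": [11.8, -0.1, 0.1], "yaw": 0}]'

```text
clock: 17.15
tcp_pos: [0.5949, -0.2705, 0.0338]
orientation: [0.626, 0.329, 0.626, -0.329]
wrist_force: [-0.1, -0.4, -0.3]
finger_gap: 0.037
```

Call:
servo_tool --increments '[{"offset": [0.05, 0, 0], "yaw": 0}, {"offset": [0.1, 0, 0], "yaw": 0}, {"offset": [0.15, 0, 0], "yaw": 0}, {"offset": [0.2, 0, 0], "yaw": 0}, {"offset": [0.25, 0, 0], "yaw": 0}, {"offset": [0.25, 0, 0], "yaw": 0}, {"offset": [0.25, 0, 0], "yaw": 0}, {"offset": [0.25, 0, 0], "yaw": 0}]'

```text
clock: 17.95
tcp_pos: [0.5947, -0.2703, 0.0308]
orientation: [0.626, 0.329, 0.626, -0.329]
wrist_force: [-0.6, -0.8, -0.9]
finger_gap: 0.0368
```

Call:
servo_tool --increments '[{"offset": [0.05, 0, 0], "yaw": 0}, {"offset": [0.1, 0, 0], "yaw": 0}, {"offset": [0.1, 0, 0], "yaw": 0}, {"offset": [0.1, 0, 0], "yaw": 0}, {"offset": [0.1, 0, 0], "yaw": 0}, {"offset": [0.1, 0, 0], "yaw": 0}, {"offset": [0.1, 0, 0], "yaw": 0}, {"offset": [0.1, 0, 0], "yaw": 0}]'

```text
clock: 18.75
tcp_pos: [0.5948, -0.2703, 0.0306]
orientation: [0.626, 0.329, 0.626, -0.329]
wrist_force: [-1.7, 0.8, 5.0]
finger_gap: 0.0368
```

Contact at about 6 N. Release and rise.

Call:
servo_tool --increments '[{"offset": [0, 0, 0], "yaw": 0}, {"offset": [0, 0, 0], "yaw": 0}, {"offset": [0, 0, 0], "yaw": 0}, {"offset": [0, 0, 0], "yaw": 0}, {"offset": [0, 0, 0], "yaw": 0}, {"offset": [-1, 0, 0], "yaw": 0}, {"offset": [-3, 0, 0], "yaw": 0}, {"offset": [-6, 0, 0], "yaw": 0}]' --claw 0.75

```text
clock: 19.55
tcp_pos: [0.5935, -0.2696, 0.0893]
orientation: [0.625, 0.329, 0.627, -0.329]
wrist_force: [1.0, 0.0, -0.6]
finger_gap: 0.0645
```

Call:
servo_tool --increments '[{"offset": [-3, 0, 0], "yaw": 0}, {"offset": [-6, 0, 0], "yaw": 0}, {"offset": [-8, 0, 0], "yaw": 0}, {"offset": [-8, 0, 0], "yaw": 0}, {"offset": [-8, 0, 0], "yaw": 0}, {"offset": [-8, 0, 0], "yaw": 0}, {"offset": [-8, 0, 0], "yaw": 0}, {"offset": [-8, 0, 0], "yaw": 0}]'

```text
clock: 20.35
tcp_pos: [0.5941, -0.2699, 0.1686]
orientation: [0.625, 0.329, 0.627, -0.329]
wrist_force: [0.4, 0.5, 0.1]
finger_gap: 0.0639
```

```bash
python3 - <<'E'
from h import *
go(.5777,.0545,.15,34.5)
p,d=env.read_camera('side')
cv2.imwrite('pics/s6.png',cv2.resize(p[60:340,170:350],None,fx=2.1,fy=2.1)[:,:,::-1])
P=cloud('side',d)
for c,x in dict(red=(.61,-.204),yellow=(.597,-.27)).items(): print(c,fit(P,np.array(x),.008))
for c,x in dict(blue=(.579,.054),green=(.48,.036)).items(): print(c,fit(P,np.array(x)))
E
```

```text
tcp [ 0.5941 -0.2699  0.1686] phi 34.6 offset cm [  1.89  17.06 -27.64] yaw 0.1 gap 0.0639 F [0.4 0.5 0.1] t 20.35
red (array([ 0.6107658 , -0.20427418]), 324, np.float64(0.0023280051846066925))
yellow (array([ 0.59742644, -0.27136332]), 292, np.float64(0.002517080302077165))
blue (array([0.57968424, 0.05441543]), 411, np.float64(0.0016799553252257234))
green (array([0.48018201, 0.03606415]), 427, np.float64(0.0015933529128351882))
```

View pics/s6.png

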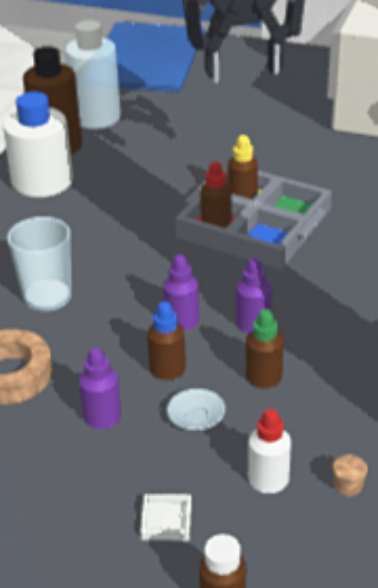

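Red and yellow both stand upright in their bays. Next is blue, the amber body at crop (166,340); the purple bottles beside it stay.

Call:
servo_tool --increments '[{"offset": [0, 17.1, -27.6], "yaw": 0}, {"offset": [0, 17.1, -27.6], "yaw": 0}, {"offset": [0, 17.1, -27.6], "yaw": 0}, {"offset": [0, 17.1, -27.6], "yaw": 0}, {"offset": [0, 17.1, -27.6], "yaw": 0}, {"offset": [0, 17.1, -27.6], "yaw": 0}, {"offset": [1.5, 17.1, -27.6], "yaw": 0}, {"offset": [3, 17.1, -27.6], "yaw": 0}]' --claw 0.8

```text
clock: 21.2
tcp_pos: [0.5786, 0.0579, 0.1398]
orientation: [0.627, 0.328, 0.627, -0.327]
wrist_force: [0.5, 0.2, -0.1]
finger_gap: 0.0684
```

Call:
servo_tool --increments '[{"offset": [1, 0, 0], "yaw": 0}, {"offset": [1, 0, 0], "yaw": 0}, {"offset": [1, 0, 0], "yaw": 0}, {"offset": [1, 0, 0], "yaw": 0}, {"offset": [1, 0, 0], "yaw": 0}, {"offset": [1, 0, 0], "yaw": 0}, {"offset": [1, 0, 0], "yaw": 0}, {"offset": [1, 0, 0], "yaw": 0}]'

```text
clock: 22.0
tcp_pos: [0.579, 0.0539, 0.13]
orientation: [0.626, 0.329, 0.626, -0.329]
wrist_force: [0.4, 0.9, 0.5]
finger_gap: 0.0681
```

```bash
python3 - <<'E'
from h import *
go(.5777,.0545,.022,34.5)
E
```

```text
tcp [0.579  0.0539 0.13  ] phi 34.6 offset cm [10.8  -0.08 -0.12] yaw 0.1 gap 0.0681 F [0.4 0.9 0.5] t 22.0
```

Call:
servo_tool --increments '[{"offset": [2, -0.1, -0.1], "yaw": 0}, {"offset": [4, -0.1, -0.1], "yaw": 0}, {"offset": [6, -0.1, -0.1], "yaw": 0}, {"offset": [8, -0.1, -0.1], "yaw": 0}, {"offset": [9.8, -0.1, -0.1], "yaw": 0}, {"offset": [10.8, -0.1, -0.1], "yaw": 0}, {"offset": [10.8, -0.1, -0.1], "yaw": 0}, {"offset": [10.8, -0.1, -0.1], "yaw": 0}]'

```text
clock: 22.8
tcp_pos: [0.5778, 0.0543, 0.0223]
orientation: [0.626, 0.329, 0.626, -0.329]
wrist_force: [-0.5, 0.3, -0.9]
finger_gap: 0.0683
```

Call:
servo_tool --increments '[{"offset": [0, 0, 0], "yaw": 0}, {"offset": [0, 0, 0], "yaw": 0}, {"offset": [0, 0, 0], "yaw": 0}, {"offset": [0, 0, 0], "yaw": 0}, {"offset": [0, 0, 0], "yaw": 0}, {"offset": [0, 0, 0], "yaw": 0}, {"offset": [0, 0, 0], "yaw": 0}, {"offset": [0, 0, 0], "yaw": 0}]' --claw 0.2

```text
clock: 23.6
tcp_pos: [0.5784, 0.0542, 0.023]
orientation: [0.627, 0.329, 0.625, -0.329]
wrist_force: [-1.1, -1.1, 5.6]
finger_gap: 0.037
```

Call:
servo_tool --increments '[{"offset": [-0.5, 0, 0], "yaw": 0}, {"offset": [-2, 0, 0], "yaw": 0}, {"offset": [-4, 0, 0], "yaw": 0}, {"offset": [-6, 0, 0], "yaw": 0}, {"offset": [-8, 0, 0], "yaw": 0}, {"offset": [-10, 0, 0], "yaw": 0}, {"offset": [-12, 0, 0], "yaw": 0}, {"offset": [-12.5, 0, 0], "yaw": 0}]'

```text
clock: 24.4
tcp_pos: [0.5786, 0.0543, 0.1491]
orientation: [0.627, 0.329, 0.625, -0.328]
wrist_force: [0.1, 0.2, -0.5]
finger_gap: 0.0365
```

```bash
python3 - <<'E'
from h import *
go(.5385,-.1887,.15,34.5)
E
```

```text
tcp [0.5786 0.0543 0.1491] phi 34.6 offset cm [ -0.1  -17.09  17.73] yaw 0.1 gap 0.0365 F [ 0.1  0.2 -0.5] t 24.4
```

Call:
servo_tool --increments '[{"offset": [-0.1, -1.5, 1.5], "yaw": 0}, {"offset": [-0.1, -4.5, 4.7], "yaw": 0}, {"offset": [-0.1, -7.5, 7.8], "yaw": 0}, {"offset": [-0.1, -10.5, 10.9], "yaw": 0}, {"offset": [-0.1, -13.5, 14], "yaw": 0}, {"offset": [-0.1, -16, 16.6], "yaw": 0}, {"offset": [-0.1, -17.1, 17.7], "yaw": 0}, {"offset": [-0.1, -17.1, 17.7], "yaw": 0}]'

```text
clock: 25.2
tcp_pos: [0.5364, -0.1902, 0.147]
orientation: [0.625, 0.33, 0.626, -0.33]
wrist_force: [0.8, 1.1, -1.4]
finger_gap: 0.0365
```

Call:
servo_tool --increments '[{"offset": [0, 0, 0], "yaw": 0}, {"offset": [0, 0, 0], "yaw": 0}, {"offset": [0, 0, 0], "yaw": 0}, {"offset": [0, 0, 0], "yaw": 0}, {"offset": [0, 0, 0], "yaw": 0}, {"offset": [0, 0, 0], "yaw": 0}, {"offset": [0, 0, 0], "yaw": 0}, {"offset": [0, 0, 0], "yaw": 0}]'

```text
clock: 26.0
tcp_pos: [0.5371, -0.1885, 0.1479]
orientation: [0.626, 0.329, 0.626, -0.329]
wrist_force: [0.5, -0.0, -1.1]
finger_gap: 0.0368
```

```bash
python3 - <<'E'
from h import *
go(.5385,-.1887,.031,34.5)
p,d=env.read_camera('side')
cv2.imwrite('pics/s7.png',cv2.resize(p[60:340,170:350],None,fx=2.1,fy=2.1)[:,:,::-1])
E
```

```text
tcp [ 0.5371 -0.1885  0.1479] phi 34.6 offset cm [11.69  0.1   0.1 ] yaw 0.1 gap 0.0368 F [ 0.5 -0.  -1.1] t 26.0
```

View pics/s7.png

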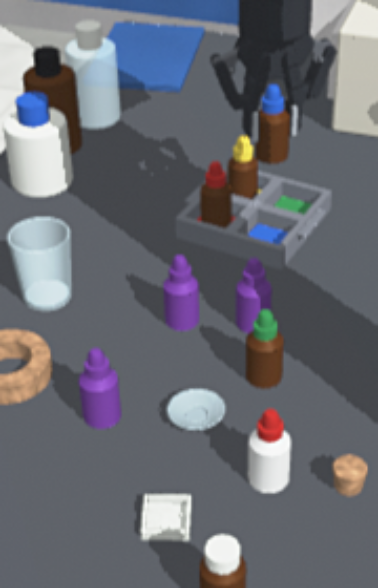

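The blue bottle is held upright over its bay at crop (273,125). Lowering it.

Call:
servo_tool --increments '[{"offset": [2.5, 0.1, 0.1], "yaw": 0}, {"offset": [5, 0.1, 0.1], "yaw": 0}, {"offset": [7.5, 0.1, 0.1], "yaw": 0}, {"offset": [9.5, 0.1, 0.1], "yaw": 0}, {"offset": [10.8, 0.1, 0.1], "yaw": 0}, {"offset": [11.3, 0.1, 0.1], "yaw": 0}, {"offset": [11.5, 0.1, 0.1], "yaw": 0}, {"offset": [11.5, 0.1, 0.1], "yaw": 0}]'

```text
clock: 26.85
tcp_pos: [0.539, -0.189, 0.0335]
orientation: [0.626, 0.329, 0.626, -0.329]
wrist_force: [-0.4, -0.3, -1.2]
finger_gap: 0.0366
```

Call:
servo_tool --increments '[{"offset": [0.05, 0, 0], "yaw": 0}, {"offset": [0.1, 0, 0], "yaw": 0}, {"offset": [0.15, 0, 0], "yaw": 0}, {"offset": [0.2, 0, 0], "yaw": 0}, {"offset": [0.25, 0, 0], "yaw": 0}, {"offset": [0.25, 0, 0], "yaw": 0}, {"offset": [0.25, 0, 0], "yaw": 0}, {"offset": [0.25, 0, 0], "yaw": 0}]'

```text
clock: 27.65
tcp_pos: [0.5387, -0.1889, 0.0311]
orientation: [0.626, 0.329, 0.626, -0.329]
wrist_force: [-1.9, 0.3, 5.0]
finger_gap: 0.037
```

Call:
servo_tool --increments '[{"offset": [0, 0, 0], "yaw": 0}, {"offset": [0, 0, 0], "yaw": 0}, {"offset": [0, 0, 0], "yaw": 0}, {"offset": [0, 0, 0], "yaw": 0}, {"offset": [0, 0, 0], "yaw": 0}, {"offset": [-1, 0, 0], "yaw": 0}, {"offset": [-3, 0, 0], "yaw": 0}, {"offset": [-6, 0, 0], "yaw": 0}]' --claw 0.75

```text
clock: 28.45
tcp_pos: [0.5373, -0.1881, 0.09]
orientation: [0.625, 0.329, 0.627, -0.329]
wrist_force: [-0.6, -0.2, -0.0]
finger_gap: 0.0637
```

Call:
servo_tool --increments '[{"offset": [-3, 0, 0], "yaw": 0}, {"offset": [-6, 0, 0], "yaw": 0}, {"offset": [-8, 0, 0], "yaw": 0}, {"offset": [-8, 0, 0], "yaw": 0}, {"offset": [-8, 0, 0], "yaw": 0}, {"offset": [-8, 0, 0], "yaw": 0}, {"offset": [-8, 0, 0], "yaw": 0}, {"offset": [-8, 0, 0], "yaw": 0}]'

```text
clock: 29.25
tcp_pos: [0.5379, -0.1885, 0.1692]
orientation: [0.625, 0.329, 0.627, -0.329]
wrist_force: [-0.2, 0.2, -0.3]
finger_gap: 0.0635
```

```bash
python3 - <<'E'
from h import *
go(.4785,.0363,.15,34.5)
p,d=env.read_camera('side')
cv2.imwrite('pics/s8.png',cv2.resize(p[60:340,170:350],None,fx=2.1,fy=2.1)[:,:,::-1])
P=cloud('side',d)
for c,x in dict(red=(.61,-.204),yellow=(.597,-.27),blue=(.541,-.19)).items(): print(c,fit(P,np.array(x),.008))
print(fit(P,np.array((.48,.036))))
E
```

```text
tcp [ 0.5379 -0.1885  0.1692] phi 34.6 offset cm [  1.95   7.86 -21.87] yaw 0.1 gap 0.0635 F [-0.2  0.2 -0.3] t 29.25
red (array([ 0.61068463, -0.20435637]), 325, np.float64(0.0024729054623487024))
yellow (array([ 0.59750071, -0.27130257]), 289, np.float64(0.0024592285707150676))
blue (array([ 0.5404395 , -0.18870016]), 332, np.float64(0.002214146830260288))
(array([0.48057105, 0.03617698]), 420, np.float64(0.0016899079633059615))
```

View pics/s8.png

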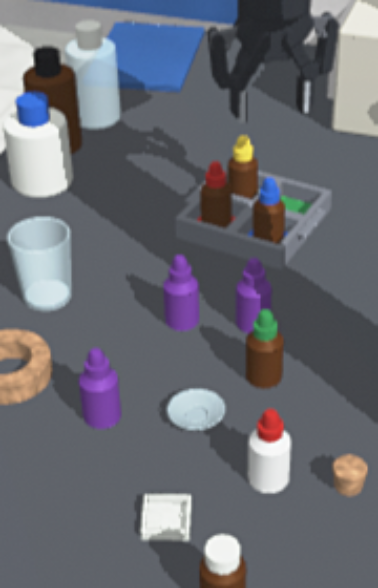

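Three bottles are placed and upright. Last is green, at crop (265,350).

Call:
servo_tool --increments '[{"offset": [0, 7.9, -21.9], "yaw": 0}, {"offset": [0, 7.9, -21.9], "yaw": 0}, {"offset": [0, 7.9, -21.9], "yaw": 0}, {"offset": [0, 7.9, -21.9], "yaw": 0}, {"offset": [0, 7.9, -21.9], "yaw": 0}, {"offset": [0, 7.9, -21.9], "yaw": 0}, {"offset": [2, 7.9, -21.9], "yaw": 0}, {"offset": [4, 7.9, -21.9], "yaw": 0}]' --claw 0.8

```text
clock: 30.1
tcp_pos: [0.4802, 0.0362, 0.1303]
orientation: [0.627, 0.329, 0.625, -0.328]
wrist_force: [-1.0, 0.3, -1.3]
finger_gap: 0.0682
```

Call:
servo_tool --increments '[{"offset": [0, 0, 0], "yaw": 0}, {"offset": [0, 0, 0], "yaw": 0}, {"offset": [0, 0, 0], "yaw": 0}, {"offset": [0, 0, 0], "yaw": 0}, {"offset": [0, 0, 0], "yaw": 0}, {"offset": [0, 0, 0], "yaw": 0}, {"offset": [0, 0, 0], "yaw": 0}, {"offset": [0, 0, 0], "yaw": 0}]'

```text
clock: 30.9
tcp_pos: [0.4793, 0.0364, 0.1304]
orientation: [0.626, 0.329, 0.626, -0.329]
wrist_force: [-0.1, 0.6, -0.2]
finger_gap: 0.0682
```

```bash
python3 - <<'E'
from h import *
go(.4785,.0363,.022,34.5)
E
```

```text
tcp [0.4793 0.0364 0.1304] phi 34.6 offset cm [10.84 -0.08 -0.04] yaw 0.1 gap 0.0682 F [-0.1  0.6 -0.2] t 30.9
```

Call:
servo_tool --increments '[{"offset": [2, -0.1, 0], "yaw": 0}, {"offset": [4, -0.1, 0], "yaw": 0}, {"offset": [6, -0.1, 0], "yaw": 0}, {"offset": [8, -0.1, 0], "yaw": 0}, {"offset": [9.8, -0.1, 0], "yaw": 0}, {"offset": [10.8, -0.1, 0], "yaw": 0}, {"offset": [10.8, -0.1, 0], "yaw": 0}, {"offset": [10.8, -0.1, 0], "yaw": 0}]'

```text
clock: 31.7
tcp_pos: [0.4787, 0.0358, 0.0227]
orientation: [0.626, 0.329, 0.626, -0.329]
wrist_force: [0.1, 0.3, 0.1]
finger_gap: 0.068
```

Call:
servo_tool --increments '[{"offset": [0, 0, 0], "yaw": 0}, {"offset": [0, 0, 0], "yaw": 0}, {"offset": [0, 0, 0], "yaw": 0}, {"offset": [0, 0, 0], "yaw": 0}, {"offset": [0, 0, 0], "yaw": 0}, {"offset": [0, 0, 0], "yaw": 0}, {"offset": [0, 0, 0], "yaw": 0}, {"offset": [0, 0, 0], "yaw": 0}]' --claw 0.2

```text
clock: 32.5
tcp_pos: [0.4792, 0.0357, 0.0234]
orientation: [0.627, 0.329, 0.625, -0.329]
wrist_force: [-1.4, -0.1, 5.2]
finger_gap: 0.0365
```

Call:
servo_tool --increments '[{"offset": [-0.5, 0, 0], "yaw": 0}, {"offset": [-2, 0, 0], "yaw": 0}, {"offset": [-4, 0, 0], "yaw": 0}, {"offset": [-6, 0, 0], "yaw": 0}, {"offset": [-8, 0, 0], "yaw": 0}, {"offset": [-10, 0, 0], "yaw": 0}, {"offset": [-12, 0, 0], "yaw": 0}, {"offset": [-12.5, 0, 0], "yaw": 0}]'

```text
clock: 33.3
tcp_pos: [0.4798, 0.0358, 0.1497]
orientation: [0.627, 0.329, 0.625, -0.328]
wrist_force: [0.7, -0.0, -1.6]
finger_gap: 0.0364
```

```bash
python3 - <<'E'
from h import *
go(.5257,-.2575,.15,34.5)
E
```

```text
tcp [0.4798 0.0358 0.1497] phi 34.6 offset cm [ -0.   -12.86  26.75] yaw 0.1 gap 0.0364 F [ 0.7 -0.  -1.6] t 33.3
```

Call:
servo_tool --increments '[{"offset": [-0.2, -1, 2.1], "yaw": 0}, {"offset": [-0.2, -3, 6.2], "yaw": 0}, {"offset": [-0.2, -5, 10.4], "yaw": 0}, {"offset": [-0.2, -7, 14.6], "yaw": 0}, {"offset": [-0.2, -9, 18.7], "yaw": 0}, {"offset": [-0.2, -11, 22.9], "yaw": 0}, {"offset": [-0.2, -12.5, 26], "yaw": 0}, {"offset": [-0.2, -12.9, 26.8], "yaw": 0}]'

```text
clock: 34.1
tcp_pos: [0.5244, -0.2618, 0.1482]
orientation: [0.625, 0.33, 0.625, -0.33]
wrist_force: [-0.2, 0.5, -1.5]
finger_gap: 0.0366
```

Call:
servo_tool --increments '[{"offset": [0, 0, 0], "yaw": 0}, {"offset": [0, 0, 0], "yaw": 0}, {"offset": [0, 0, 0], "yaw": 0}, {"offset": [0, 0, 0], "yaw": 0}, {"offset": [0, 0, 0], "yaw": 0}, {"offset": [0, 0, 0], "yaw": 0}, {"offset": [0, 0, 0], "yaw": 0}, {"offset": [0, 0, 0], "yaw": 0}]'

```text
clock: 34.9
tcp_pos: [0.5244, -0.2579, 0.1494]
orientation: [0.626, 0.329, 0.626, -0.329]
wrist_force: [0.8, 0.1, -0.7]
finger_gap: 0.0367
```

```bash
python3 - <<'E'
from h import *
go(.5257,-.2575,.0315,34.5)
p,d=env.read_camera('side')
cv2.imwrite('pics/s9.png',cv2.resize(p[60:340,170:350],None,fx=2.1,fy=2.1)[:,:,::-1])
E
```

```text
tcp [ 0.5244 -0.2579  0.1494] phi 34.6 offset cm [11.79  0.13  0.04] yaw 0.1 gap 0.0367 F [ 0.8  0.1 -0.7] t 34.9
```

View pics/s9.png

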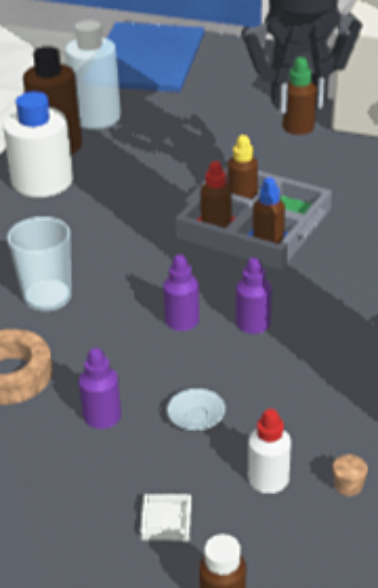

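The green bottle is held upright at crop (300,95). Lowering it.

Call:
servo_tool --increments '[{"offset": [2.5, 0.1, 0], "yaw": 0}, {"offset": [5, 0.1, 0], "yaw": 0}, {"offset": [7.5, 0.1, 0], "yaw": 0}, {"offset": [9.5, 0.1, 0], "yaw": 0}, {"offset": [10.8, 0.1, 0], "yaw": 0}, {"offset": [11.4, 0.1, 0], "yaw": 0}, {"offset": [11.6, 0.1, 0], "yaw": 0}, {"offset": [11.6, 0.1, 0], "yaw": 0}]'

```text
clock: 35.75
tcp_pos: [0.5256, -0.2578, 0.0339]
orientation: [0.626, 0.329, 0.626, -0.329]
wrist_force: [-0.1, -0.2, -0.5]
finger_gap: 0.0365
```

Call:
servo_tool --increments '[{"offset": [0.05, 0, 0], "yaw": 0}, {"offset": [0.1, 0, 0], "yaw": 0}, {"offset": [0.15, 0, 0], "yaw": 0}, {"offset": [0.2, 0, 0], "yaw": 0}, {"offset": [0.25, 0, 0], "yaw": 0}, {"offset": [0.25, 0, 0], "yaw": 0}, {"offset": [0.25, 0, 0], "yaw": 0}, {"offset": [0.25, 0, 0], "yaw": 0}]'

```text
clock: 36.55
tcp_pos: [0.5253, -0.2576, 0.0315]
orientation: [0.626, 0.329, 0.626, -0.329]
wrist_force: [-1.6, 1.5, 5.7]
finger_gap: 0.0368
```

Call:
servo_tool --increments '[{"offset": [0, 0, 0], "yaw": 0}, {"offset": [0, 0, 0], "yaw": 0}, {"offset": [0, 0, 0], "yaw": 0}, {"offset": [0, 0, 0], "yaw": 0}, {"offset": [0, 0, 0], "yaw": 0}, {"offset": [-1, 0, 0], "yaw": 0}, {"offset": [-3, 0, 0], "yaw": 0}, {"offset": [-6, 0, 0], "yaw": 0}]' --claw 0.75

```text
clock: 37.35
tcp_pos: [0.524, -0.2567, 0.0905]
orientation: [0.625, 0.329, 0.627, -0.329]
wrist_force: [1.1, 0.3, -0.3]
finger_gap: 0.0639
```

Call:
servo_tool --increments '[{"offset": [-3, 0, 0], "yaw": 0}, {"offset": [-6, 0, 0], "yaw": 0}, {"offset": [-9, 0, 0], "yaw": 0}, {"offset": [-12, 0, 0], "yaw": 0}, {"offset": [-12, 0, 0], "yaw": 0}, {"offset": [-12, 0, 0], "yaw": 0}, {"offset": [-12, 0, 0], "yaw": 0}, {"offset": [-12, 0, 0], "yaw": 0}]'

```text
clock: 38.15
tcp_pos: [0.5244, -0.257, 0.2095]
orientation: [0.625, 0.329, 0.627, -0.329]
wrist_force: [-1.1, -0.1, -0.0]
finger_gap: 0.0643
```

```bash
python3 - <<'E'
from h import *
p,d=env.read_camera('side')
cv2.imwrite('pics/s10.png',cv2.resize(p[60:360,170:350],None,fx=1.9,fy=1.9)[:,:,::-1])
P=cloud('side',d);s=env.get_state();print(s['clock'],s['tcp_pos'])
for c,x in dict(red=(.61,-.204),yellow=(.597,-.27),blue=(.541,-.19),green=(.528,-.258)).items(): print(c,fit(P,np.array(x),.008))
for c,x in dict(white=(.437,.169),cap=(.4344,.3159)).items(): print(c,fit(P,np.array(x)))
E
```

```text
38.2 [ 0.5244594  -0.2569968   0.20950415]
red (array([ 0.61058369, -0.20421143]), 322, np.float64(0.002256330923819537))
yellow (array([ 0.59781566, -0.27151631]), 293, np.float64(0.0023937591927327344))
blue (array([ 0.540813  , -0.18868542]), 329, np.float64(0.0021506573409214133))
green (array([ 0.52689809, -0.25692922]), 311, np.float64(0.0021671158643557656))
white (array([0.43708566, 0.16921895]), 502, np.float64(0.0015143468371927834))
cap (array([0.43445282, 0.31574962]), 674, np.float64(0.0021918447648875848))
```

View pics/s10.png

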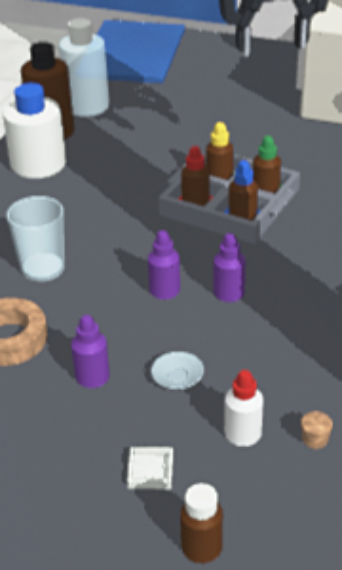

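All four stand upright in the caddy with their axes on the bay centres, and the white and flat-cap bottles haven't moved. The arm is clear, so I'll hand in.

```bash
python3 -c "
from workcell import env
print(env.hand_in())"
```

```text
the job is handed in; nothing more can be done
None
```

I put the four amber dropper bottles into the bays matching their tops, in the order red, yellow, blue, green. Each was set down at a light contact of about 6 N before release, and I handed the job in at 38 s.

- **Placement:** the last side-camera picture shows all four upright. Their fitted axes are within about 4 mm of the bay centres, and the side camera reads about 2 mm high in x. The bottles have about 9 mm of play in each bay.
- **Left alone:** the white bottle and the flat-cap bottle measure within 0.2 mm of where they started. The three purple look-alikes still stand in the pictures; I did not re-measure them.
- **Disagreements:** the two cameras differed by about 4 mm in x throughout, so I used the average. The gripper read a 36.5 mm gap on the 38 mm bottles. Neither caused trouble, and no check failed.
- **Not checked:** I did not take a final picture from the top camera.

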